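Check a cover plate for bow with a straightedge and open the matching fixings

TASK

Check whether the cover plate nearest to you is bowed: lay the straightedge lengthwise along the middle of its face and let go of it, then push down on top of the end with the hanging hole, and after that on top of the other end. Leave the straightedge lying there, and only then turn the lid of the round hardware pot so that its opening is centred over the shim washers if the straightedge rocked, or over the screws if it did not. Leave the other things alone.

Things in the scene. Friction and masses are not known exactly. Their poses are not given: they have to be found in the camera images.
- straightedge_center (a point): Centre (half-way up) of the loose steel straightedge: a bar 200 long (its y axis), 22 wide (x), 12 high (z), about 0.25 kg, flat on the bench (z = 0 there) at the start. A 9 mm hanging hole goes through it at y = +88; the other end (-y) is plain. Grasp it across its width near the middle. Press its ends on top at about y = +75 and y = -75, with closed fingers.
- straightedge: The same bar; this origin is the centre of its underside.
- cover_1_face (a point): Nominal middle of the face of one of two look-alike aluminium cover plates, 210 long (y), 70 wide (x), with low lugs (8 high) on the long sides; this point is 16 above the bench (z = 0 there). Heavy, fixed. The one nearer to the robot is to be checked; the other is a spare to its left. One of the two (it can be either) is flat, face 16 high; the other is bowed up: 18 in the middle, 14 at its ends.
- cover_2_face (a point): The same point of the other cover. On the bowed cover the straightedge balances on the middle and, while pressed at its y = +75 or -75, tilts by 0.03 to 0.05 rad (pressed end 5 to 8 lower than the free one; less if barely pushed), and comes back nearly level when let go; on the flat one it stays level.
- lid_grip (a point): Grip point of the hardware pot's lid: in the middle of the black grip bar (50 long along x, 14 wide along y, 31 high), 9 below its top, 22 above the lid's surface. Turns with the lid; the lid's vertical axis is at x = -4 from here. The pot is fixed: 112 across, 46 high, on a foot disc 156 across, 6 high; its bench (right of the gap) is 4 lower, z = -4.
- lid_opening (a point): Middle of the opening in the lid (a 45 degree sector, the only one), 36 from the lid's axis, opposite the direction in which the grip bar is shifted; it turns with the lid.
- compartment_washers (a point): Point at the height of the lid, over the middle of the compartment with the shim washers (60 degrees wide, 36 from the axis). It is the left one as seen from the robot; a sample washer lies on the foot disc outside it.
- compartment_screws (a point): The same for the compartment with the screws, the right one as seen from the robot; a sample screw lies on the foot disc outside it. Between the two is an empty compartment, over which the opening starts.
- pot_lid (a joint): Angle of the lid, rad: 0 with the opening over the empty compartment, growing clockwise as seen from above, +1.047 with it centred over the washers, -1.047 over the screws; stops at +-1.4. It turns stiffly (0.03 N m) and stays where it is left.
- spool: Bystander: solder spool, 54 across, 40 high, standing. It is between two fixed things to keep clear of: a bench vice (100 high, x 450 to 600, y -60 to 110) and a parts cabinet (212 high; its front runs from x 680, y 170 to x 830, y -100).
- black_tape: Bystander: roll of black insulating tape, 48 across, 18 high.
- pliers: Bystander: blue-handled long-nose pliers lying flat, 145 long, 12 high.

How it is judged:
By the outcome, as a careful person would: the job done as asked, in the order asked, and still so for the second after the job is handed in, with the robot touching nothing.
It also fails if it takes over 61 s, if anything falls off the work surface, if the arm or the gripper's body presses on something with over 40 N, if the wrist force passes 120 N, or if a joint passes its speed limit or range.

ROBOT

A 6-joint arm with a two-finger parallel gripper is mounted at the origin on a cart in front of the work surface, level with it; the furniture and walls round the work are solid. World frame = base frame: x ahead of the robot, y to its left, z up, the work surface at z = 0. Lengths are in m, angles in rad, forces in N, time in s.
With the tool pointing down it reaches from about 0.275 to 0.825 m from the base axis. Payload 4.9 kg.
Tool frame: the origin (TCP) lies midway between the tips of the shut fingers; the grasp point (between the pads) lies 19 mm behind it (grip_point_offset is the distance from the TCP to the grasp point, in m); z points along the fingers, y is the line along which they close (so a half turn about z gives the same grasp; the last joint's range is limited). The gripper opens to 85 mm and grips with 20 to 120 N. Pads are 22 mm wide; open, the fingers measure 114 mm over their backs; the gripper's body (76 mm by 85 mm) begins 54 mm behind the grasp point. The pads swing forward as they close: fully open they stand 13 mm farther back than shut.
Start: joints at [1.053, 0.326, -0.193, 1.052, 0, 1.437], TCP at [0.206, 0.51, 0.199] pointing down, gripper open.
Joint ranges: [-2.65, 2.65], [-0.97, 1.79], [-1.3, 1.35], [-1.93, 2.1], [-1.47, 1.37], [-3.14, 3.14]. Speed limits (rad/s): [2.57, 2.57, 3.14, 3.14, 3.14, 3.14].

INTERFACE

Orientations are given as a rotation vector (axis times angle).
In Python, from cell import * gives the robot as it stands. Calls block until the motion is done:
- movep(position, orientation): joint-space move of the TCP to a pose.
- move_l(position, velocity=0.15, rot=None, until_force=None): straight line of the TCP; rot=None keeps the orientation; velocity is the mean speed in m/s. With until_force (N) it stops when the force on the tool has changed by that much, and returns True; else False.
- set_joints(angles): joint-space move.
- let_go() and grab(newtons=None): open the fingers fully, or close them until they stop; newtons is the grip in N (None keeps the last).
- sleep(seconds).
- ik(position, orientation): joint angles nearest the present ones, or None.
- get_state(): the state.
- grab_frame(name): name is "scene" or "top" or "wrist"; returns a dict with "img" (400x640x3 uint8, red, green, blue), "fx", "fy", "cx", "cy" (pixels), "k1" (the pictures are not rectified: a ray, as slopes to the right and down, at radius r is drawn at 1 + k1 r^2 times it, then the intrinsics apply), "cam_to_world" (4x4, takes a point from camera to world coordinates); the wrist camera has in their place "T_tool_cam" (4x4, takes a point from camera to tool coordinates, whose origin is the TCP and whose axes are the flange's). Camera axes: x right, y down, z forward; pixel columns grow to the right and rows downward; lengths in m; the calibration is good to about 2 mm. A picture is of the moment at which its call begins: read the wrist's pose just before it. There is no depth.
A pose or a line that the arm cannot do raises MotionError and nothing moves.
- sign_off(): hands the job in; it is judged then, once.
Trained networks look in the newest picture that a camera, given by its name, has taken for a name from the list of things; names that differ only in an ending like _2 or _b are one class to them, and where a whole thing is asked for, a point or a joint stands for the part that bears it (a point fixed in the world has none). Each returns a list of dicts, best first, with "score" (0 to 1); they miss things now and then, are a little off and sometimes report something else, mostly with a low value. They report only what shows in the picture. A call takes as long as a camera call.
- spot_in(camera, name): "centre" ([column, row] in pixels, amid what is visible of it).
- silhouettes(camera, name): "mask" (400x640 bool, what is visible of it) and "centre" ([column, row] in pixels, amid what is visible of it).
- tip_of(camera, name): "centre" ([column, row] in pixels: a listed point, or the origin of a listed thing).
The state is a dict: "clock": time; "q": joint angles; "joint_velocities": joint speeds; "tau": joint torques, N m; "position": TCP position; "eef_rot": TCP orientation; "contact_force": force on the tool from outside, world axes, zero at the start; "wrist_torque": the same for the moment, N m; "finger_gap": opening from 0.0 (shut) to 1.0 (fully open); "grasp_force": force on a finger pad.
Only numpy, scipy, OpenCV 4.12 (cv2) and the standard library are available. Lean on these libraries where they do the work, as an engineer would, in place of code of your own. Each camera call takes 0.05 s, during which the arm holds its last target. There are 200 camera calls.

## Working session

There is one attempt and no reset: what is moved stays moved. The work goes in short steps, each a Python script; the robot and the scene stay as the last script left them, time stands still between calls to the robot, and variables do not carry over. Pictures are saved under pics/ and viewed, at most 14 in all, crops included, and the job is handed in when it is done.

```bash
ls; mkdir -p pics; cat > h.py <<'E'
from cell import *
import numpy as np, cv2
from scipy.spatial.transform import Rotation as R
def cam(name):
    s=get_state(); f=grab_frame(name)
    if name=="wrist":
        T=np.eye(4);T[:3,:3]=R.from_rotvec(s["eef_rot"]).as_matrix();T[:3,3]=s["position"]
        f["T"]=T@np.array(f["T_tool_cam"])
    else: f["T"]=np.array(f["cam_to_world"])
    return f
def ray(f,px):
    d=np.array([(px[0]-f["cx"])/f["fx"],(px[1]-f["cy"])/f["fy"]]);u=d.copy()
    for _ in range(20): u=d/(1+f["k1"]*(u@u))
    v=f["T"][:3,:3]@np.array([u[0],u[1],1.]);return f["T"][:3,3],v/np.linalg.norm(v)
def onz(f,px,z):
    o,v=ray(f,px);return o+v*(z-o[2])/v[2]
def proj(f,p):
    c=np.linalg.inv(f["T"])@np.append(p,1);u=c[:2]/c[2];u=u*(1+f["k1"]*(u@u))
    return np.array([u[0]*f["fx"]+f["cx"],u[1]*f["fy"]+f["cy"]])
def tri(rs):
    A=np.zeros((3,3));b=np.zeros(3)
    for o,v in rs:
        P=np.eye(3)-np.outer(v,v);A+=P;b+=P@o
    x=np.linalg.solve(A,b)
    return x,[float(np.linalg.norm((np.eye(3)-np.outer(v,v))@(x-o))) for o,v in rs]
def save(f,n): cv2.imwrite("pics/"+n,f["img"][:,:,::-1])
E
python3 - <<'E'
from h import *
np.set_printoptions(precision=4,suppress=True)
N=["straightedge_center","straightedge","cover_1_face","lid_grip","lid_opening","compartment_washers","compartment_screws","spool","black_tape","pliers"]
for c in("scene","top"):
    f=cam(c);save(f,c+"0.png");print(c,f["T"][:3,3],f["T"][:3,2],f["fx"],f["k1"])
    for n in N:
        print(n,[(np.round(d["centre"],1).tolist(),round(d["score"],2),onz(f,d["centre"],.015)) for d in tip_of(c,n)][:4])
a=cv2.imread("pics/scene0.png");b=cv2.imread("pics/top0.png")
print(get_state())
E
```

```text
pics
scene [ 0.0035 -0.3913  0.9736] [ 0.4204  0.4764 -0.7722] 388.28677273012073 0.0014350161264600333
straightedge_center [([289.0, 223.5], 0.57, array([0.3962, 0.1887, 0.015 ]))]
straightedge []
cover_1_face [([239.6, 141.9], 0.87, array([0.4957, 0.5945, 0.015 ]))]
lid_grip [([448.1, 254.8], 0.82, array([ 0.6615, -0.2025,  0.015 ]))]
lid_opening [([434.1, 265.3], 0.62, array([ 0.6046, -0.1966,  0.015 ]))]
compartment_washers [([431.0, 254.9], 0.7, array([ 0.6254, -0.17  ,  0.015 ]))]
compartment_screws [([452.4, 267.7], 0.97, array([ 0.636 , -0.2355,  0.015 ])), ([286.7, 221.4], 0.25, array([0.396 , 0.1996, 0.015 ])), ([388.2, 213.9], 0.16, array([0.6462, 0.0098, 0.015 ]))]
spool [([387.3, 212.3], 0.59, array([0.6489, 0.0159, 0.015 ]))]
black_tape [([334.7, 161.0], 0.53, array([0.6835, 0.2888, 0.015 ]))]
pliers [([238.4, 190.4], 0.73, array([0.3586, 0.4034, 0.015 ]))]
top [0.2685 0.1617 1.2569] [ 0.1964  0.0161 -0.9804] 420.1986300471146 -0.020358445544020075
straightedge_center [([304.8, 242.6], 0.76, array([0.4036, 0.2093, 0.015 ]))]
straightedge [([308.1, 241.6], 0.67, array([0
[... 679 characters left out ...]
 0.015 ]))]
spool [([367.7, 162.6], 0.67, array([0.6477, 0.015 , 0.015 ]))]
black_tape [([276.7, 150.2], 0.75, array([0.6916, 0.2952, 0.015 ]))]
pliers [([229.9, 253.0], 0.7, array([0.375 , 0.4313, 0.015 ]))]
{'clock': 1.1, 'q': array([ 1.0528,  0.3262, -0.1926,  1.052 , -0.    ,  1.4366]), 'joint_velocities': array([-0.0004,  0.0003, -0.0006, -0.0002, -0.0001,  0.0014]), 'tau': array([ -0.0007, -44.3334,  26.2761,   0.0011,  -0.0003,  -0.    ]), 'position': array([0.2059, 0.51  , 0.1986]), 'eef_rot': array([-0.5992, -3.0839,  0.0001]), 'contact_force': array([-0.133 , -0.1323,  0.217 ]), 'wrist_torque': array([ 0.028 ,  0.0291, -0.0356]), 'grasp_force': 0.0, 'finger_gap': 1.004354195474037}
```

View pics/scene0.png

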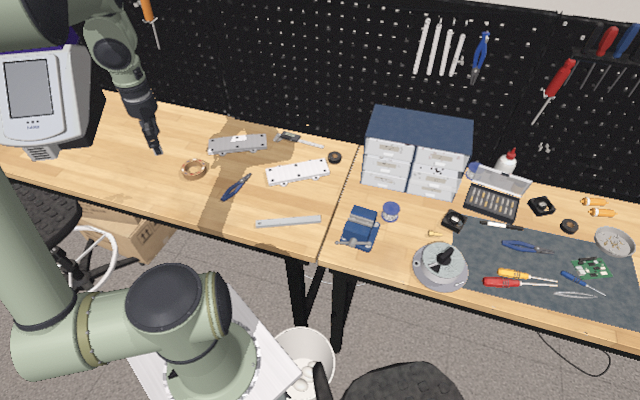

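View pics/top0.png

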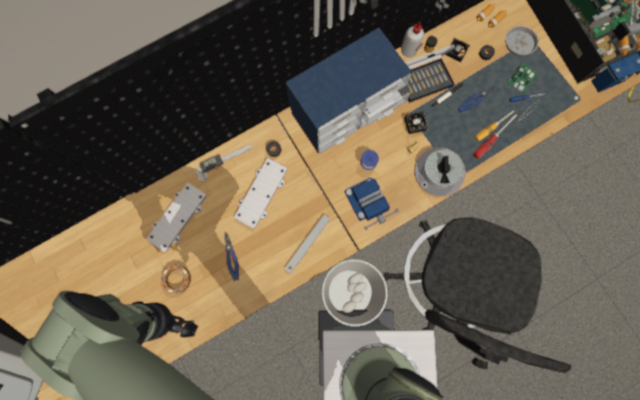

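The near cover is the white plate at about (297,172) in scene and (261,193) in top. The spare is at (237,144) / (177,217), the straightedge at (289,222) / (307,243), and the pot at (441,265) / (440,172). Next I'll triangulate them coarsely and then take wrist views.

```bash
python3 - <<'E'
from h import *
np.set_printoptions(precision=4,suppress=True)
f=cam("wrist");print(f["T_tool_cam"],f["fx"],f["cx"],f["cy"])
for c in("scene","top"):
    f=cam(c)
    for n in("straightedge","cover_1_face"):
        for d in silhouettes(c,n)[:3]:
            m=d["mask"].astype(np.uint8);cs,_=cv2.findContours(m,0,1);k=max(cs,key=cv2.contourArea)
            z=.012 if n[0]=="s" else .016
            P=np.array([onz(f,p[0],z)[:2] for p in k]).astype(np.float32)*1000
            print(c,n,round(d["score"],2),d["centre"],cv2.minAreaRect(P))
    for px in {"scene":[(256,225),(320,218),(297,172)],"top":[(290,269),(326,218),(261,193)]}[c]: print(onz(f,px,.014))
E
```

```text
[[-0.0013 -0.9472 -0.3206  0.0812]
 [ 1.     -0.0018  0.0011  0.0011]
 [-0.0016 -0.3206  0.9472 -0.1742]
 [ 0.      0.      0.      1.    ]] 325.2606583763784 314.3628822974876 200.5675447007968
scene straightedge 0.86 [287.8, 218.9] ((400.99835205078125, 198.29342651367188), (31.598848342895508, 197.38844299316406), 53.2962532043457)
scene cover_1_face 0.83 [237.2, 143.9] ((483.3587341308594, 590.1630249023438), (104.33654022216797, 217.09107971191406), 55.52687072753906)
[0.3189 0.2527 0.014 ]
[0.4803 0.1411 0.014 ]
[0.5535 0.338  0.014 ]
top straightedge 0.73 [305.3, 241.8] ((403.37652587890625, 201.90090942382812), (24.401611328125, 199.39329528808594), 53.87122344970703)
top straightedge 0.51 [443.0, 166.5] ((631.4564819335938, -218.10275268554688), (114.74314880371094, 113.68295288085938), 13.535992622375488)
top cover_1_face 0.93 [173.6, 214.3] ((486.54107666015625, 594.9457397460938), (98.43267059326172, 211.58316040039062), 58.82975769042969)
[0.3266 0.2531 0.014 ]
[0.4769 0.1454 0.014 ]
[0.5563 0.342  0.014 ]
```

```bash
cat >> h.py <<'E'
def down(yaw): # yaw = heading (deg) of tool x
    return (R.from_euler('z',yaw,degrees=True)*R.from_euler('x',180,degrees=True)).as_rotvec()
E
python3 - <<'E'
from h import *
import pickle
np.set_printoptions(precision=4,suppress=True)
F=[]
for i,(p,y) in enumerate([((.40,.22,.22),143.6),((.52,.27,.22),143.6)]):
    q=ik(p,down(y));print(q)
    movep(p,down(y));f=cam("wrist");save(f,f"w{i}.png");F.append(f)
    print(get_state()["clock"],f["T"][:3,3])
    for n in("straightedge_center","straightedge","cover_1_face"):
        print(n,[(np.round(d["centre"],1).tolist(),round(d["score"],2),onz(f,d["centre"],.006 if n[0]=="s" else .016)) for d in tip_of("wrist",n)][:3])
        for d in silhouettes("wrist",n)[:2]:
            m=d["mask"].astype(np.uint8);cs,_=cv2.findContours(m,0,1);k=max(cs,key=cv2.contourArea)
            P=np.array([onz(f,p[0],.012 if n[0]=="s" else .016)[:2] for p in k]).astype(np.float32)*1000
            print("  mask",round(d["score"],2),np.round(d["centre"]),cv2.minAreaRect(P))
pickle.dump(F,open("F.pkl","wb"))
cv2.imwrite("pics/w01.png",np.vstack([cv2.imread("pics/w0.png")[:, :],cv2.imread("pics/w1.png")])[::1,::1][:800])
E
```

```text
[ 0.3409  0.1375 -0.3834  1.0498  0.      0.9762]
2.8167 [0.335  0.27   0.3942]
straightedge_center [([304.1, 172.7], 0.91, array([0.4045, 0.2041, 0.006 ]))]
  mask 0.58 [304. 165.] ((403.22705078125, 203.86032104492188), (21.333316802978516, 197.75143432617188), 53.46400451660156)
straightedge [([302.2, 173.4], 0.64, array([0.4039, 0.2017, 0.006 ]))]
  mask 0.67 [304. 165.] ((403.28802490234375, 203.6479949951172), (22.98311996459961, 200.3355712890625), 53.87240982055664)
cover_1_face [([631.9, 30.1], 0.68, array([0.4874, 0.6003, 0.016 ]))]
  mask 0.82 [614.  69.] ((508.6802978515625, 558.3660888671875), (82.47407531738281, 148.3808135986328), 68.74474334716797)
[ 0.353   0.3809 -0.057   1.1328  0.      0.9883]
3.75 [0.4553 0.3196 0.3934]
straightedge_center [([210.6, 115.1], 0.64, array([0.4039, 0.2073, 0.006 ]))]
  mask 0.64 [207. 108.] ((404.90350341796875, 205.95846557617188), (26.213821411132812, 198.78082275390625), 53.63162612915039)
straightedge [([210.5, 118.1], 0.9, array([0.4064, 0.205 , 0.006 ]))]
  mask 0.82 [208. 107.] ((404.76495361328125, 205.80471801757812), (27.51915168762207, 198.83343505859375), 53.39471435546875)
cover_1_face []
  mask 0.61 [537.  28.] ((546.2633666992188, 552.4412841796875), (95.81517791748047, 64.42135620117188), 56.49443435668945)
```

View pics/w0.png

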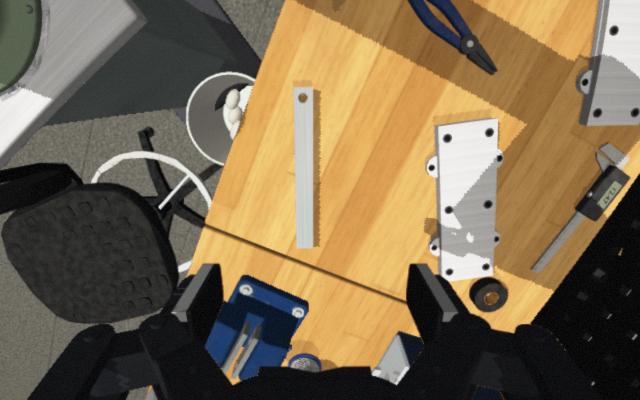

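View pics/w1.png

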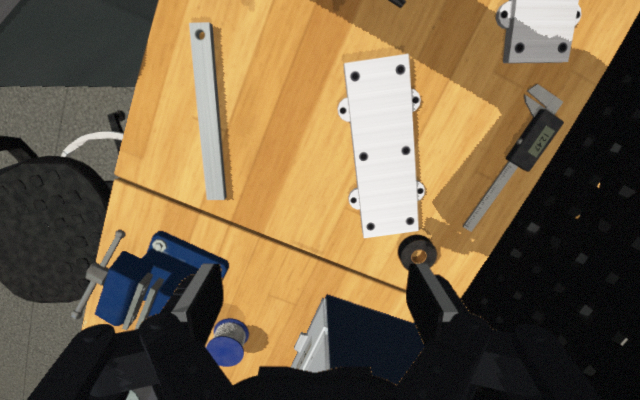

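The hanging hole shows at (303,97) in w0 and (200,34) in w1, so it is at the end towards heading ~143.6°. The near cover's corners are at about (436,126), (496,119), (494,275), (441,280) in w0 and (344,62), (408,54), (419,233), (365,239) in w1. I'll triangulate these.

```bash
python3 - <<'E'
from h import *
import pickle
np.set_printoptions(precision=4,suppress=True)
F=pickle.load(open("F.pkl","rb"))
C=[np.float32([(436,126),(496,119),(494,276),(441,280), (294,88),(313,88),(298,247),(319,247)]),np.float32([(344,62),(408,54),(419,233),(365,239),(191,23),(208,23),(208,199),(227,199)])]
S=[]
for f,c in zip(F,C):
    g=cv2.cvtColor(f["img"],cv2.COLOR_RGB2GRAY)
    s=cv2.cornerSubPix(g,c.reshape(-1,1,2).copy(),(4,4),(-1,-1),(3,40,.01)).reshape(-1,2);S.append(s);print(s-c)
X=[]
for a,b in zip(*S):
    x,e=tri([ray(F[0],a),ray(F[1],b)]);X.append(x);print(x,np.round(e,4))
for X,z in((np.array(X)[:4],.016),(np.array(X)[4:],.012)):
    print("c",X.mean(0))
for f,s in zip(F,S):
    P=np.array([onz(f,p,.015) for p in s[:4]]);m=P.mean(0);d=(P[0]+P[1]-P[2]-P[3])/2
    print("cover",m,np.linalg.norm(d),np.degrees(np.arctan2(d[1],d[0])),"width",np.linalg.norm(P[0]-P[1]),np.linalg.norm(P[2]-P[3]))
    P=np.array([onz(f,p,.012) for p in s[4:]]);m=P.mean(0);d=(P[0]+P[1]-P[2]-P[3])/2
    print("bar",m,np.linalg.norm(d),np.degrees(np.arctan2(d[1],d[0])))
E
```

```text
[[ 1.2668  0.1905]
 [ 1.5916 -0.0908]
 [-3.9067  0.3903]
 [ 0.      0.    ]
 [-1.3218 -1.396 ]
 [-0.024   0.2201]
 [ 0.      0.    ]
 [ 0.1563 -1.2187]]
[[-0.1436  0.7533]
 [-0.1995 -0.6866]
 [-3.8547  0.5523]
 [-1.529  -1.3806]
 [-0.7727 -1.6881]
 [ 1.3931 -0.9109]
 [ 0.      0.    ]
 [-2.82    0.3128]]
[0.4501 0.3631 0.014 ] [0.0003 0.0003]
[0.4826 0.4233 0.0191] [0.0004 0.0004]
[0.6696 0.3219 0.0152] [0.0009 0.0009]
[0.6377 0.2646 0.0091] [0.0008 0.0008]
[0.3164 0.255  0.0074] [0.001 0.001]
[0.3316 0.2721 0.0133] [0.0007 0.0007]
[0.4783 0.1385 0.0119] [0.0003 0.0003]
[0.4881 0.1639 0.0278] [0.0028 0.0028]
c [0.56   0.3433 0.0144]
c [0.4036 0.2074 0.0151]
cover [0.559  0.3439 0.015 ] 0.20899389816581468 151.56907877499583 width 0.07098117796419183 0.0680854216991349
bar [0.405  0.2066 0.012 ] 0.19648907526822254 145.13378748254922
cover [0.5596 0.3435 0.015 ] 0.2120734015709321 151.50297004872522 width 0.06971952852377089 0.06629120195389292
bar [0.4044 0.2055 0.012 ] 0.19932348055037508 143.5588234507666
```

Geometry agrees with the text: cover 210×70 at (0.560, 0.344), heading ~151.9°, and bar at (0.404, 0.205), heading ~143.6°. Heights come out at 15 ± 3 mm. Grasping the bar and laying it down.

```bash
python3 - <<'E'
from h import *
np.set_printoptions(precision=4,suppress=True)
def st(t):
    s=get_state();print(t,round(s["clock"],2),s["position"],"F",s["contact_force"],"gap",round(s["finger_gap"],3),"gf",round(s["grasp_force"],1));return s
b=np.array([.404,.205]);c=np.array([.560,.3443])
movep([*b,.08],down(143.6)); 
print(move_l([*b,.003],.08,until_force=8));st("at bar")
grab(40);g=st("grabbed")
move_l([*b,.07],.12);st("lift")
f=cam("wrist");save(f,"held.png")
if g["finger_gap"]>.1:
    movep([*c,.07],down(151.9))
    move_l([*c,.028],.08);sleep(.2);st("pre")
    print(move_l([*c,.012],.015,until_force=3));p=st("contact")
    print("face height",p["position"][2]-g["position"][2])
    f=cam("scene");save(f,"s1.png");f=cam("wrist");save(f,"w2.png")
E
```

```text
False
at bar 5.96 [0.4045 0.2052 0.0034] F [0.2203 0.3624 0.1771] gap 1.0 gf 0.0
grabbed 6.72 [0.404 0.205 0.003] F [-0.1389  0.4035  0.5219] gap 0.004 gf 0.0
lift 7.43 [0.4037 0.2049 0.0696] F [-0.2857  0.6804 -0.9208] gap 0.005 gf 0.0
```

View pics/held.png

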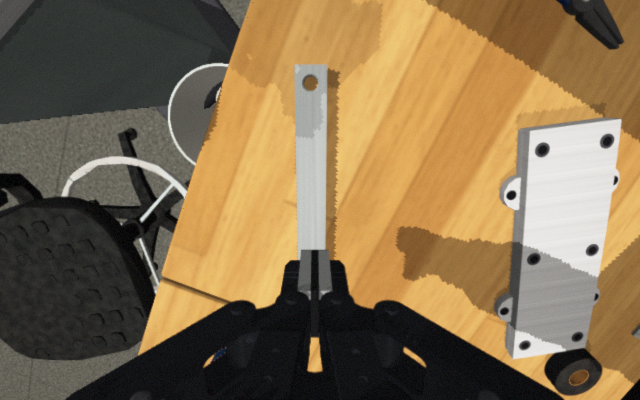

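The fingers shut without the bar. Its hole is at (309,83), with the bar edges at columns ~296–326. I'll locate it again from this picture.

```bash
python3 - <<'E'
from h import *
np.set_printoptions(precision=4,suppress=True)
f=cam("wrist");s=get_state();print(s["position"],s["finger_gap"])
for z in(.012,.05,.066):
    print(z,[onz(f,p,z) for p in((309,83),(295,65),(327,65),(299,248))])
print(proj(f,[.404,.205,.012]),proj(f,s["position"]))
for n in("straightedge",):
  for c in("top","scene"):
    f=cam(c);save(f,c+"1.png")
    print(proj(f,[.404,.205,.006]))
    for d in silhouettes(c,n)[:2]:
        m=d["mask"].astype(np.uint8);cs,_=cv2.findContours(m,0,1);k=max(cs,key=cv2.contourArea)
        P=np.array([onz(f,p[0],.012)[:2] for p in k]).astype(np.float32)*1000
        print(c,n,round(d["score"],2),d["centre"],cv2.minAreaRect(P))
a=cv2.imread("pics/scene1.png")[150:290,200:400];cv2.imwrite("pics/sc1.png",cv2.resize(a,None,fx=4,fy=4))
E
```

```text
[0.4032 0.2047 0.0692] -0.00024552943904475165
0.012 [array([0.3323, 0.2548, 0.012 ]), array([0.3176, 0.2542, 0.012 ]), array([0.3302, 0.2713, 0.012 ]), array([0.4263, 0.1747, 0.012 ])]
0.05 [array([0.3333, 0.2548, 0.05  ]), array([0.3211, 0.2542, 0.05  ]), array([0.3316, 0.2685, 0.05  ]), array([0.4119, 0.1878, 0.05  ])]
0.066 [array([0.3338, 0.2547, 0.066 ]), array([0.3225, 0.2542, 0.066 ]), array([0.3322, 0.2673, 0.066 ]), array([0.4059, 0.1933, 0.066 ])]
[312.9758 205.2004] [311.4807 236.7351]
[306.3543 242.7833]
[287.8084 220.6679]
scene straightedge 0.98 [287.8, 219.9] ((401.9578552246094, 197.67779541015625), (37.37071228027344, 199.7572784423828), 53.21009826660156)
```

View pics/sc1.png

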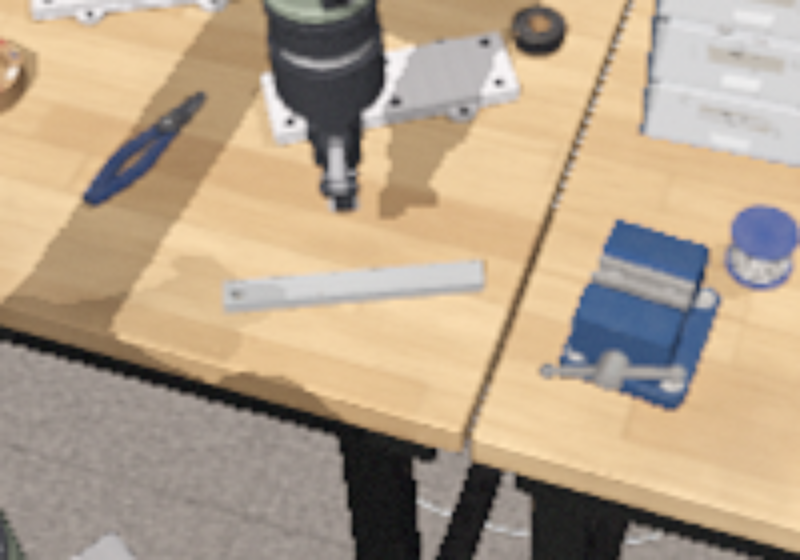

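```bash
python3 - <<'E'
from h import *
np.set_printoptions(precision=2,suppress=True)
s=get_state();fs=cam("scene");fw=cam("wrist");ft=cam("top")
print(s["position"],s["eef_rot"],s["finger_gap"])
for dz in(0,.01,.02,.03): 
    p=s["position"]+[0,0,dz];print(dz,"scene",proj(fs,p),"crop",(proj(fs,p)-[200,150])*4,"wrist",proj(fw,p))
w=cv2.resize(fw["img"][200:350,240:390,::-1],None,fx=4,fy=4);cv2.imwrite("pics/tip.png",w)
E
```

```text
[0.4  0.2  0.07] [-0.98 -2.98  0.  ] 0.0014131737443519776
0 scene [286.24 208.1 ] crop [344.98 232.41] wrist [311.49 236.82]
0.01 scene [286. 206.] crop [344.   224.02] wrist [311.36 244.41]
0.02 scene [285.75 203.88] crop [343.01 215.51] wrist [311.21 252.83]
0.03 scene [285.5  201.72] crop [342.   206.88] wrist [311.05 262.22]
```

View pics/tip.png

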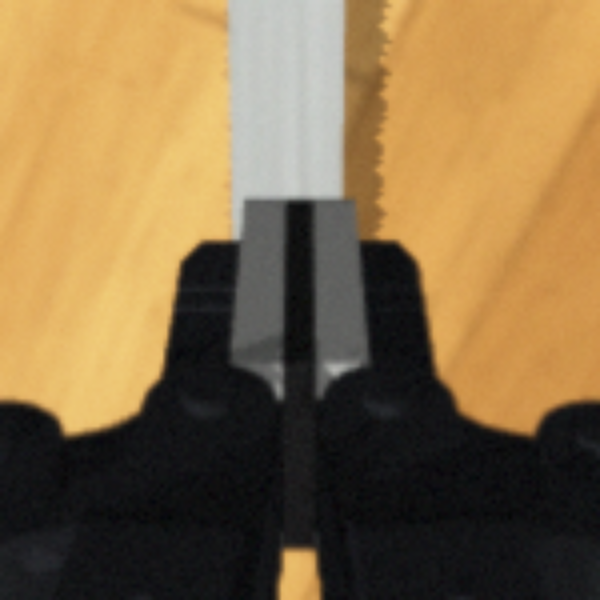

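The shut fingertips appear about 20–30 mm behind the stated TCP, at crop row 208 in scene where the TCP projects to row 232. I'll check this with a gentle touch on bare bench.

```bash
python3 - <<'E'
from h import *
np.set_printoptions(precision=4,suppress=True)
b=np.array([.47,.27])
movep([*b,.06],down(143.6)); move_l([*b,.02],.1)
sleep(.2)
print(move_l([*b,-.03],.025,until_force=4));s=get_state();print(s["clock"],s["position"],s["contact_force"],s["finger_gap"])
move_l([*b,.05],.1)
E
```

```text
False
11.2417 [ 0.4701  0.27   -0.0299] [-0.7004  0.9761  0.5739] -0.00013324453921953447
```

```bash
python3 - <<'E'
from h import *
np.set_printoptions(precision=4,suppress=True)
b=np.array([.47,.27])
move_l([*b,-.025],.12);sleep(.2)
print(move_l([*b,-.055],.02,until_force=4));s=get_state();print(s["clock"],s["position"],s["contact_force"],s["finger_gap"])
f=cam("scene");save(f,"scene2.png");print(proj(f,s["position"]))
a=f["img"][150:290,200:400,::-1];cv2.imwrite("pics/sc2.png",cv2.resize(a,None,fx=4,fy=4))
E
```

```text
True
13.8083 [ 0.47    0.27   -0.0326] [-0.9343 -0.4901  5.1145] 0.0019693035349021863
[291.6422 205.0531]
```

The true tips are 32.5 mm behind the TCP used by the interface, so I'll apply that offset. Grasping again.

```bash
echo 'OFF=.0322 # tips shut are this far behind the reported TCP' >> h.py
python3 - <<'E'
from h import *
np.set_printoptions(precision=4,suppress=True)
def st(t):
    s=get_state();print(t,round(s["clock"],2),s["position"],"F",s["contact_force"],"gap",round(s["finger_gap"],3),"gf",round(s["grasp_force"],1));return s
b=np.array([.404,.205]);c=np.array([.560,.3443])
move_l([.47,.27,.04],.2);let_go()
movep([*b,.03],down(143.5)); 
print(move_l([*b,.001-OFF],.1,until_force=8));st("at bar")
grab(40);g=st("grabbed")
move_l([*b,.03],.12);l=st("lift")
if l["finger_gap"]>.1:
    movep([*c,.03],down(151.9))
    move_l([*c,.024-OFF],.1);sleep(.2);st("pre")
    print(move_l([*c,.008-OFF],.015,until_force=3));p=st("contact")
    print("face height",p["position"][2]-g["position"][2])
    f=cam("wrist");save(f,"w2.png")
E
```

```text
False
at bar 16.38 [ 0.4046  0.2053 -0.031 ] F [ 0.3912 -0.3815  0.8268] gap 0.997 gf 0.0
grabbed 16.98 [ 0.4039  0.2047 -0.0308] F [-1.4279 -0.8162  4.7686] gap 0.241 gf 39.4
lift 17.63 [0.4036 0.2049 0.0296] F [ 0.1811 -0.803  -2.5048] gap 0.242 gf 39.3
pre 19.22 [ 0.5607  0.3446 -0.0072] F [-0.1064  0.3241 -2.6022] gap 0.24 gf 39.3
True
contact 19.8 [ 0.56    0.3443 -0.0148] F [0.1917 0.0264 5.4152] gap 0.243 gf 40.2
face height 0.016068583637208034
```

```bash
python3 - <<'E'
from h import *
np.set_printoptions(precision=4,suppress=True)
let_go();c=np.array([.560,.3443]);move_l([*c,.05],.2)
u=np.array([np.cos(np.radians(151.9)),np.sin(np.radians(151.9))])
f=cam("wrist");save(f,"w3.png");s=get_state();print(s["clock"])
for k in(.1,-.1):print(proj(f,[*(c+k*u),.028]))
for d in silhouettes("wrist","straightedge")[:2]:
    m=d["mask"].astype(np.uint8);cs,_=cv2.findContours(m,0,1);k=max(cs,key=cv2.contourArea)
    P=np.array([onz(f,p[0],.028)[:2] for p in k]).astype(np.float32)*1000
    print(round(d["score"],2),d["centre"],cv2.minAreaRect(P))
f=cam("scene");save(f,"s_rest.png")
print([(d["centre"],d["score"]) for d in silhouettes("scene","straightedge")[:2]])
E
```

```text
21.025
[310.8406  56.0122]
[312.1045 343.2845]
0.78 [312.6, 191.4] ((561.5065307617188, 345.30145263671875), (23.284921646118164, 199.68373107910156), 61.69069290161133)
[([293.8, 166.8], 0.8)]
```

View pics/w3.png

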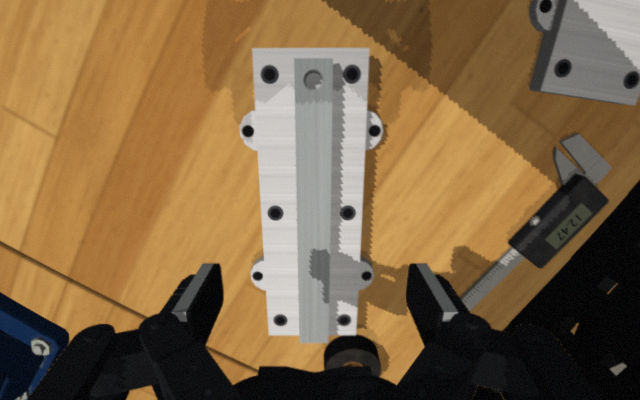

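The bar lies centred on the plate: rows 58–342 against 48–337 for the cover, columns ~313 against 312. The hole end is at the top (313,79). Now pressing both ends.

```bash
python3 - <<'E'
from h import *
np.set_printoptions(precision=4,suppress=True)
c=np.array([.561,.3447]);u=np.array([np.cos(np.radians(151.8)),np.sin(np.radians(151.8))])
grab(30)
for n,k in(("A",.074),("B",-.076)):
    p=c+k*u
    movep([*p,.04],down(151.8));move_l([*p,.036-OFF],.2);sleep(.2)
    t=move_l([*p,.018-OFF],.02,until_force=3);z1=get_state()
    t2=move_l([*p,z1["position"][2]-.012],.02,until_force=9);sleep(.3)
    s=get_state();print(n,t,t2,s["clock"],"tip z",z1["position"][2]+OFF,s["position"][2]+OFF,"F",z1["contact_force"][2],s["contact_force"][2])
    f=cam("scene");save(f,f"s_{n}.png")
    fw=cam("wrist");save(fw,f"w_{n}.png")
    move_l([*p,.045],.2)
f=cam("scene");save(f,"s_end.png")
print(get_state()["clock"])
E
```

```text
A True True 23.9333 tip z 0.027590677601334997 0.027595914067419618 F 5.575600805190653 5.183220702849272
B True True 26.6833 tip z 0.02763357683624093 0.02761638948941584 F 5.8064983971413735 5.334807360721048
27.2333
```

Both ends took about 5 N at tip height 27.6 mm, against 28.1 mm at the middle. That suggests flat, so I'll check it against the pictures of the free ends.

```bash
python3 - <<'E'
from h import *
f=cam("scene");L=lambda n:cv2.imread(f"pics/{n}.png")
c=np.array([.561,.3447]);u=np.array([np.cos(np.radians(151.8)),np.sin(np.radians(151.8))])
rows=[]
for n,k in(("hole",.1),("plain",-.1)):
    px=proj(f,[*(c+k*u),.028]);print(n,px,"8mm up would be",proj(f,[*(c+k*u),.032])-px)
    x,y=np.round(px).astype(int)
    T={m:L(m)[y-12:y+12,x-14:x+14] for m in("s_rest","s_A","s_B","s_end")}
    for a in("s_A","s_B"):
      for r in ("s_rest","s_end"):
        g=lambda m:cv2.cvtColor(T[m],6).astype(np.float32)
        w=cv2.createHanningWindow((28,24),5)
        print(n,a,r,cv2.phaseCorrelate(g(r),g(a),w),"mean abs diff",np.abs(g(r)-g(a)).mean())
    rows.append(np.hstack([cv2.resize(T[m],(196,168),interpolation=2) for m in T]))
cv2.imwrite("pics/cmp.png",np.vstack(rows))
E
```

```text
hole [267.98545466 172.31713245] 8mm up would be [-0.12978172 -0.82453187]
hole s_A s_rest ((0.30728757225435643, 1.1730699241290772), 0.3570847670237223) mean abs diff 33.028275
hole s_A s_end ((-0.40771092452592583, 1.1820996080592607), 0.1909720453951094) mean abs diff 37.27381
hole s_B s_rest ((-0.3288090090684861, -1.0169309175300771), 0.4897005875905355) mean abs diff 16.729166
hole s_B s_end ((0.08470554349813142, -0.020390714950574207), 0.8997631046507094) mean abs diff 3.4181547
plain [325.78019128 161.79252058] 8mm up would be [ 0.00764915 -0.8309547 ]
plain s_A s_rest ((0.0033224363552424307, -0.05054120232628989), 0.9587917427221934) mean abs diff 7.1041665
plain s_A s_end ((-0.16589287608799097, -0.15881727467879614), 0.8884626872009701) mean abs diff 10.547619
plain s_B s_rest ((0.42533294926537657, 0.7395277516743306), 0.37827078104019163) mean abs diff 33.395832
plain s_B s_end ((0.39979656586747936, 0.6950356282791965), 0.5275197062227461) mean abs diff 25.363094
```

View pics/cmp.png

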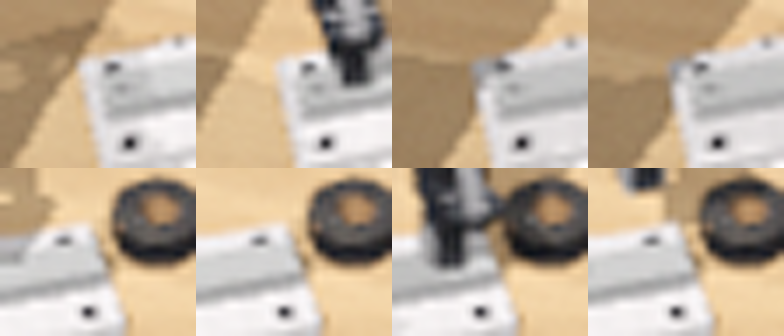

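Tip height compared with the bench touch at the same force gives 28.0 mm at both ends and 28.1 mm at the middle. The free ends in the crops (hole end about (110,90), plain end about (95,240)) do not move. The straightedge did not rock, so the plate is flat and the target is the screws (−1.047, anticlockwise by 60°). Next, measuring the lid.

```bash
python3 - <<'E'
from h import *
import pickle
np.set_printoptions(precision=4,suppress=True)
p=get_state()["position"]
move_l([.46,.28,.2],.35)
movep([.42,.0,.25],down(161))
F=[];D={}
for i,(q) in enumerate([(.59,-.20,.15),(.66,-.23,.15)]):
    movep(q,down(161)); f=cam("wrist");save(f,f"lid{i}.png");F.append(f);print(get_state()["clock"])
    for n in("lid_grip","lid_opening","compartment_washers","compartment_screws"):
        t=tip_of("wrist",n);D.setdefault(n,[]).append(t)
        print(n,[(np.round(d["centre"],1).tolist(),round(d["score"],2),onz(f,d["centre"],.065 if n=="lid_grip" else .043)) for d in t][:3])
let_go()
for n,v in D.items():
    if v[0] and v[1]: print(n,tri([ray(f,t[0]["centre"]) for f,t in zip(F,v)]))
pickle.dump(F,open("L.pkl","wb"));print(get_state()["clock"])
E
```

```text
30.3333
lid_grip [([319.7, 233.5], 0.7, array([ 0.627 , -0.2051,  0.065 ]))]
lid_opening [([304.5, 184.3], 0.82, array([ 0.5864, -0.2053,  0.043 ]))]
compartment_washers [([278.8, 218.0], 0.68, array([ 0.6093, -0.2389,  0.043 ])), ([336.3, 191.3], 0.67, array([ 0.6019, -0.1803,  0.043 ]))]
compartment_screws [([277.3, 218.8], 0.89, array([ 0.6095, -0.2405,  0.043 ]))]
30.9833
lid_grip [([326.7, 147.6], 0.65, array([ 0.6281, -0.2068,  0.065 ]))]
lid_opening [([313.7, 95.9], 0.75, array([ 0.5875, -0.2038,  0.043 ]))]
compartment_washers [([347.3, 104.0], 0.96, array([ 0.6028, -0.1795,  0.043 ]))]
compartment_screws [([282.3, 137.1], 0.95, array([ 0.6108, -0.2403,  0.043 ]))]
lid_grip (array([ 0.6293, -0.2064,  0.0593]), [0.0006152657499953857, 0.0006152657499953439])
lid_opening (array([ 0.5872, -0.2047,  0.0414]), [0.0009440765938710883, 0.0009440765938710892])
compartment_washers (array([ 0.5821, -0.2001,  0.1618]), [0.01668349396854857, 0.01668349396854873])
compartment_screws (array([ 0.611 , -0.2411,  0.0391]), [0.00032542205696005935, 0.00032542205696018626])
31.9667
```

View pics/lid0.png

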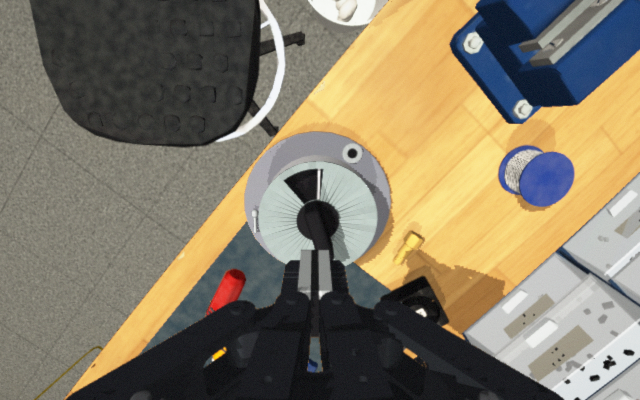

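Washer sample at (351,153), screw sample at (254,222), opening at (303,183), grip bar near (322,225). I'll rectify the second view at lid height to get accurate axis and angles.

```bash
python3 - <<'E'
from h import *
import pickle
F=pickle.load(open("L.pkl","rb"));tiles=[]
for f,z in((F[1],.042),(F[1],.073)):
    n=400;k=.0004;c=(.6246,-.208) # 0.4mm/px; image x right = -y? use up=+x, left=+y
    mp=np.zeros((n,n,2),np.float32)
    for r in range(n):
        for q in range(n): mp[r,q]=proj(f,[c[0]-(r-200)*k,c[1]-(q-200)*k,z])
    w=cv2.remap(f["img"],mp,None,1)[:,:,::-1].copy();cv2.imwrite(f"pics/rect{z}.png",w)
    for v in range(0,400,50): cv2.line(w,(v,0),(v,6),(0,0,255),1);cv2.line(w,(0,v),(6,v),(0,0,255),1)
    tiles.append(w)
cv2.imwrite("pics/rect.png",np.hstack(tiles))
E
```

View pics/rect.png

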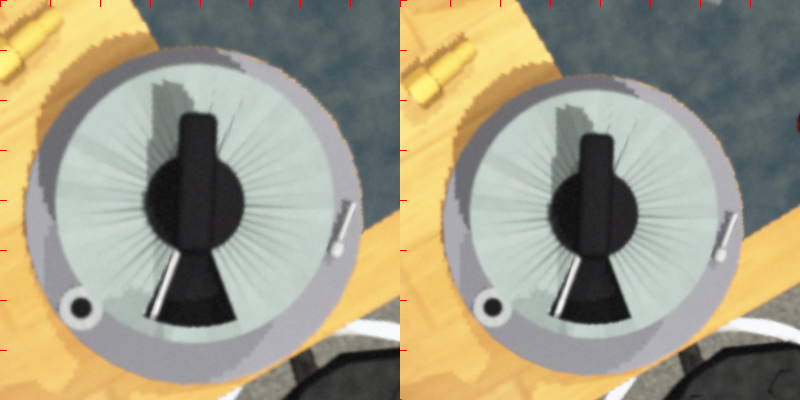

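The lid axis is (0.6232, −0.2062) with radius 55.8 mm and height 42 mm, which agree with the text. The bar heading is ≈ −0.5°, so the opening is at ≈ 179.5°. The divider and the network points put the empty centre at ≈ 188–189° and the screws at ≈ 249°. Turning the lid now.

```bash
python3 - <<'E'
from h import *
np.set_printoptions(precision=4,suppress=True)
A=np.array([.6232,-.2062]);z=.052-OFF
def pose(h): # h: opening heading
    r=np.radians(h-180);return [*(A+.004*np.array([np.cos(r),np.sin(r)])),z]
def st(t):
    s=get_state();print(t,round(s["clock"],2),s["position"],"F",s["contact_force"],"T",round(s["wrist_torque"][2],3),"gap",round(s["finger_gap"],3))
h0=179.5
p=pose(h0);movep([p[0],p[1],.07],down(h0));print(move_l(p,.1,until_force=8));st("down")
grab(40);st("grip")
if get_state()["finger_gap"]>.08:
    for h in np.linspace(h0,249,6)[1:]: movep(pose(h),down(h))
    sleep(.1);st("turned")
    let_go();st("open")
    p=pose(249);move_l([p[0],p[1],.10],.2)
    movep([.655,-.20,.15],down(200))
    f=cam("wrist");save(f,"lid2.png");st("view")
    for n in("lid_grip","lid_opening","compartment_washers","compartment_screws"):
        print(n,[(np.round(d["centre"],1).tolist(),round(d["score"],2),onz(f,d["centre"],.064 if n=="lid_grip" else .042)) for d in tip_of("wrist",n)][:3])
    n=400;k=.0004;mp=np.zeros((n,n,2),np.float32)
    for r in range(n):
        for q in range(n): mp[r,q]=proj(f,[A[0]-(r-200)*k,A[1]-(q-200)*k,.042])
    cv2.imwrite("pics/rect2.png",cv2.remap(f["img"],mp,None,1)[:,:,::-1])
E
```

```text
False
down 33.07 [ 0.628  -0.2067  0.0205] F [-0.209  -0.1945  0.0715] T 0.054 gap 1.001
grip 33.72 [ 0.6275 -0.2069  0.0202] F [-0.2586 -2.0827  1.9063] T -0.05 gap 0.152
turned 35.52 [ 0.624  -0.2016  0.0201] F [-2.3717  1.3744  6.9545] T -0.018 gap 0.153
open 36.22 [ 0.6246 -0.2025  0.0197] F [ 0.4476 -0.6131 -0.0411] T 0.026 gap 1.0
view 37.67 [ 0.654  -0.1996  0.1483] F [-0.7593  0.1207 -0.1743] T -0.028 gap 1.001
lid_grip [([323.9, 158.2], 0.78, array([ 0.6238, -0.2021,  0.064 ]))]
lid_opening [([283.7, 122.2], 0.69, array([ 0.6104, -0.2426,  0.042 ]))]
compartment_washers [([355.5, 139.5], 0.62, array([ 0.6032, -0.1801,  0.042 ]))]
compartment_screws [([285.8, 125.2], 0.84, array([ 0.6122, -0.2402,  0.042 ]))]
```

View pics/rect2.png

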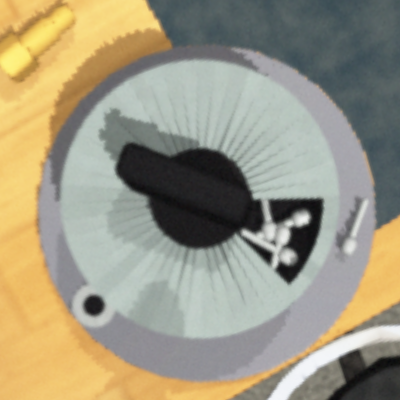

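The opening spans headings 227–270° (centre 249°). It is centred over the screws, which are visible at about (285,240), and the straightedge has not been touched since the presses. Handing in.

```bash
python3 - <<'E'
from h import *
print(sign_off(),get_state()["clock"])
E
```

```text
the job is handed in; nothing more can be done
the job is handed in; nothing more can be done
```

The straightedge did not rock when pressed at either end (about 5 N each), so I judged the near cover flat; I left it lying there, turned the pot lid so its opening is centred over the screws, and handed the job in at about 38 s.

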